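Load a fresh cartridge into the benchtop water filter

TASK

Fit the fresh cartridge in the water filter: pull the refill dispenser's sprung fin all the way out to its stop and hold it there a moment so that the cartridge comes out onto the apron, then ease the fin back home without letting it snap. Set the cartridge down on the chopping board and let go, because the filter drawer only leaves finger room at the cartridge's two ends; take it again and lower it, without dropping it, flat onto the middle of the seat in the open drawer, lying along the trough. Then push the drawer fully home past its click, leaving the other things on the counter where they are.

Things in the scene. Friction and masses are not known exactly. Their poses are not given: they have to be found in the camera images.
- dispenser: fixed white refill dispenser: hood 64 wide, 125 long, 48 mm high with a slot in its roof, on an 85 mm wide black foot. Origin on the counter under the middle of the hood's mouth; x points from the mouth into the hood, z up. In front, an open apron (floor at 10 mm height, 64 wide, no side walls) ends at x=-74 in a lip 14 mm high above the floor
- pusher (a joint): travel of the dispenser's sprung slide in m: 0 home, 0.065 at its stop; grows as the fin is pulled along the dispenser's -x. The spring draws home with 4 N at 0 and 12 N at the stop: let go, the fin snaps back. At the stop the cartridge's rear end is about 8 mm out of the hood's mouth, and it stays there when the slide goes back
- pusher_grip (a point): point to grip on the slide's upright steel fin, which stands out of the hood's roof slot: fin 14 wide (across the dispenser's y), 28 long (along x), from 53 to 89 mm above the counter; the point lies on its middle, 75 mm above the counter, and moves with the slide
- cartridge: loose white plastic filter cartridge, a block 54 long (x) by 34 wide (y) by 28 high (z), 80 g, with a grey grille on top. Origin at the centre of its underside. At the start it lies hidden under the dispenser's hood, its length along the dispenser's x
- board_top (a point): centre of the top of a small fixed wooden chopping board, 120 (x) by 140 (y) mm, 15 mm thick; the point is 15 mm above the counter
- filter_unit: benchtop water filter fixed to the counter: white base 200 wide, 170 deep, 78 mm high, with a clear tank (to 210 mm height) on its rear half. Origin on the counter, 79 mm in front of the base's front face, in the middle; x points back into the base, z up
- drawer (a joint): opening of the filter drawer in m: 0 fully home, about 0.09 to 0.11 at the start; it opens along the unit's -x. It slides with about 1 N, and over the last 12 mm it must be pushed over a detent that clicks (about 8 N), after which it is drawn home
- drawer_seat (a point): centre of the seat's top in the drawer, 14 mm above the counter; moves with the drawer, axes as the unit's. The seat is a plinth 64 long (y), 6 high, in the middle of a trough 42 (x) by 152 (y) inside, walls 46 and front panel 56 mm above the counter: fingers fit only at the cartridge's ends. The cartridge lies with its length along y
- drawer_front (a point): middle of the outer face of the drawer's front panel, 42 mm above the counter; panel 190 wide, 12 thick, from 4 to 56 mm above the counter. Push here along the unit's +x; when home, the outer face stands 12 mm before the base's front face
- jar: bystander: square glass jar with a steel twist lid, 72 by 72 by 113 mm high; origin centre of underside
- bin: bystander: white plastic stacking bin, 160 (x) by 120 by 90 mm high; origin centre of underside
- bookend: bystander: small metal bookend, foot 100 (x) by 90 mm, upright 130 mm high at its +x end; origin centre of the foot's underside
- marker0: bystander: purple marker lying along its x, 142 long, 16 mm thick; origin under its middle
- marker1: bystander: purple marker lying along its x, 142 long, 16 mm thick; origin under its middle
- marker2: bystander: purple marker lying along its x, 142 long, 16 mm thick; origin under its middle

How it is judged:
On the way, in this order (a step that is already met when the one before it is completed fails the run):
1. the fin is pulled out to its stop (within 3 mm) and held there 0.2 s (value of joint pusher above 0.062 m), for 0.2 s.
2. the fin is back home (within 8 mm) and the cartridge is left on the apron, out of the hood (value of joint pusher below 0.008 m and x of cartridge in the frame of dispenser between -0.055 and -0.022 m), for 0.1 s.
3. the cartridge rests flat on the chopping board, let go (x of cartridge in the frame of board_top between -0.06 and 0.06 m and y of cartridge in the frame of board_top between -0.07 and 0.07 m and z of cartridge in the frame of board_top between -0.005 and 0.005 m and angle between cartridge's own z axis and vertical below 0.12 rad and linear speed of cartridge below 0.03 m/s and contact force between the fingers and cartridge below 0.1 N), for 0.2 s.
4. the cartridge is lowered onto the seat while the fingers still hold it (x of cartridge in the frame of drawer_seat between -0.007 and 0.007 m and y of cartridge in the frame of drawer_seat between -0.015 and 0.015 m and z of cartridge in the frame of drawer_seat between -0.004 and 0.005 m and angle between the x axis of cartridge and the y axis of drawer_seat, either way round below 0.2 rad and angle between cartridge's own z axis and vertical below 0.12 rad and contact force between the fingers and cartridge above 0.3 N), for 0.05 s.
At the end, for the whole second after the job is handed in: The drawer is home within 4 mm; the cartridge lies flat and at rest on its seat, within 7 mm across and 15 mm along the trough and 0.2 rad of the trough's line; the dispenser's slide is back home within 8 mm (x of cartridge in the frame of drawer_seat between -0.007 and 0.007 m and y of cartridge in the frame of drawer_seat between -0.015 and 0.015 m and z of cartridge in the frame of drawer_seat between -0.004 and 0.005 m and angle between the x axis of cartridge and the y axis of drawer_seat, either way round below 0.2 rad and angle between cartridge's own z axis and vertical below 0.12 rad and value of joint drawer below 0.004 m and value of joint pusher below 0.008 m and linear speed of cartridge below 0.02 m/s); the robot touches nothing.
It fails at once if the fin snaps back faster than 0.5 m/s (velocity of joint pusher below -0.5 m/s).
It fails at once if a bystander is moved more than 30 mm (distance of any of jar, bin, bookend, marker0, marker1, marker2 from where it was at the start of the episode above 0.03 m).
It also fails if it takes over 72 s, if anything falls off the work surface, if the arm or the gripper's body presses on something with over 40 N, if the wrist force passes 120 N, or if a joint passes its speed limit or range.

ROBOT

A 6-joint arm with a two-finger parallel gripper is mounted at the origin on the work surface. World frame = base frame: x ahead of the robot, y to its left, z up, the work surface at z = 0. Lengths are in m, angles in rad, forces in N, time in s.
With the tool pointing down it reaches from about 0.35 to 0.85 m from the base axis. Payload 8.1 kg.
Tool frame: the origin (TCP) lies between the finger pads; the fingertips stand finger_overhang ahead of it and the grasp point (between the pads) lies 11 mm behind it (finger_overhang is the distance from the TCP to the fingertips, in m); z points along the fingers, y is the line along which they close (so a half turn about z gives the same grasp; the last joint's range is limited). The gripper opens to 85 mm and grips with 20 to 120 N. Pads are 22 mm wide; open, the fingers measure 114 mm over their backs; the gripper's body (76 mm by 85 mm) begins 54 mm behind the grasp point. The pads swing forward as they close: fully open they stand 13 mm farther back than shut.
Start: joints at [1.228, 0.13, 1.488, -0, 1.523, -0.085], TCP at [0.153, 0.58, 0.239] pointing down, gripper open.
Joint ranges: [-2.96, 2.96], [-0.89, 2.26], [0.02, 2.5], [-1.34, 4.48], [0, 2.73], [-2.66, 2.66]. Speed limits (rad/s): [2.39, 2.39, 2.79, 3.14, 3.14, 3.14].

INTERFACE

Orientations are given as a rotation vector (axis times angle).
In Python, from plant import read_state, capture, sign_off, finger_overhang gives the robot as it stands.
- The arm moves only by the tool arm_command, never from a script. Its argument "deltas" is a list of rows, each an object of numbers: "hand": the finger opening in m, from 0 to 0.0854; "dx", "dy", "dz": the shift along the tool's x, y, z in m; "turn": the turn about the tool's z in degrees. In form: [{"hand": .., "dx": .., "dy": .., "dz": .., "turn": ..}, ...]. A call has exactly 10 rows; each row shifts and turns the commanded pose from where the row before left it, along the tool's axes as they then stand; what a row does not reach is not made up. A row lasts 1/12 s, in which the tool goes at most 41.7 mm and 7.16 degrees, less where a joint would pass 70% of its speed; a pose out of reach is approached as far as the arm can. A call is refused whole if a number of a shift passes 0.0417 or a number of a turn 7.16, either way. A call with a gripper value outside its range is refused whole. The fingers move at their own pace and stop on an object; "newtons" is the grip in N (left out, the last holds). Time passes only in rows, so rows that do not move let the fingers close, or fill a call up. It gives the time, the measured TCP pose, the force, the opening and the grip force at its end, in the units of the state.
- read_state(): the state, without advancing time (a new reading comes with each control period).
- capture(name): name is "side" or "top" or "wrist"; returns a dict with "color" (480x640x3 uint8, blue, green, red), "camera_matrix" (3x3 intrinsics, pixels), "dist" ([k1, k2, p1, p2, k3] as OpenCV has them; the pictures are not rectified), "cam_to_world" (4x4, takes a point from camera to world coordinates). Camera axes: x right, y up, looking along -z (the intrinsics and any distortion apply to the point x, -y, -z); pixel columns grow to the right and rows downward; lengths in m; the calibration is good to about 2 mm. A picture is of the moment at which its call begins. There is no depth.
- sign_off(): hands the job in; it is judged then, once.
The state is a dict: "clock": time; "q": joint angles; "qvel": joint speeds; "tau": joint torques, N m; "ee_pos": TCP position; "tcp_rot": TCP orientation; "contact_force": force on the tool from outside, world axes, zero at the start; "torque": the same for the moment, N m; "gripper_width": finger opening in m; "grip_force": force on a finger pad.
Only numpy, scipy, OpenCV 4.12 (cv2) and the standard library are available. Lean on these libraries where they do the work, as an engineer would, in place of code of your own. Each camera call takes 0.05 s, during which the arm holds its last target. There are 200 camera calls.

## Working session

There is one attempt and no reset: what is moved stays moved. The work goes in short steps, Python scripts to look and compute and a tool call to move; the robot and the scene stay as the last step left them, time stands still between calls to the robot, and variables do not carry over. Pictures are saved under pics/ and viewed, at most 13 in all, crops included, and the job is handed in when it is done.

Besides the shell and the picture viewer there is one more tool, called after "Emit:" by a JSON object that holds its "api" and its "payload", one argument or row to a line. arm_command: Moves the arm, as the interface text tells. Its arguments: {"type":"object","properties":{"deltas":{"type":"array","items":{"type":"object","properties":{"hand":{"type":"number"},"dx":{"type":"number"},"dy":{"type":"number"},"dz":{"type":"number"},"turn":{"type":"number"}}}},"newtons":{"type":"number"}},"required":["deltas"]}

```bash
mkdir -p pics && ls && python3 - <<'E'
from plant import *
import cv2
s=read_state(); print({k:s[k] for k in('clock','ee_pos','tcp_rot','gripper_width','contact_force')}, finger_overhang if not callable(finger_overhang) else finger_overhang())
for n in('top','side'):
    c=capture(n); cv2.imwrite(f'pics/{n}0.png',c['color']); print(n,c['camera_matrix'],c['dist'],c['cam_to_world'])
E
```

```text
pics
{'clock': 0.0, 'ee_pos': array([0.15277222, 0.57966101, 0.2382279 ]), 'tcp_rot': array([-4.03855526e-01, -3.11510653e+00,  2.88758434e-03]), 'gripper_width': 0.0853568804179989, 'contact_force': array([-0.17456555, -0.46517141, -0.05706937])} 0.008
top [[531.66521987   0.         321.78963394]
 [  0.         531.66521987 242.31485862]
 [  0.           0.           1.        ]] [-0.14782581  0.          0.          0.          0.        ] [[-0.01499403  0.98474232 -0.1733717   0.31569353]
 [-0.99975321 -0.01760746 -0.01354593 -0.00170177]
 [-0.01639188  0.17312581  0.9847633   1.20713212]
 [ 0.          0.          0.          1.        ]]
side [[498.82881775   0.         318.21537417]
 [  0.         498.82881775 243.20919406]
 [  0.           0.           1.        ]] [-0.09997006  0.          0.          0.          0.        ] [[ 0.87118288  0.38622227 -0.30310518  0.08101692]
 [-0.49060311  0.66134591 -0.56738891 -0.791533  ]
 [-0.01868086  0.64300385  0.76563508  1.15075863]
 [ 0.          0.          0.          1.        ]]
```

View pics/top0.png

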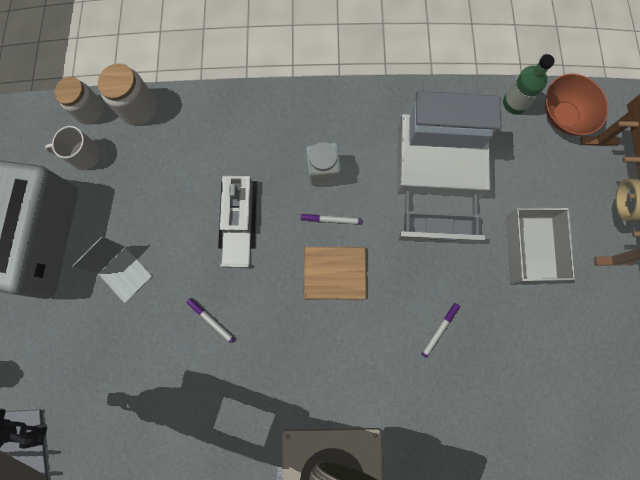

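View pics/side0.png

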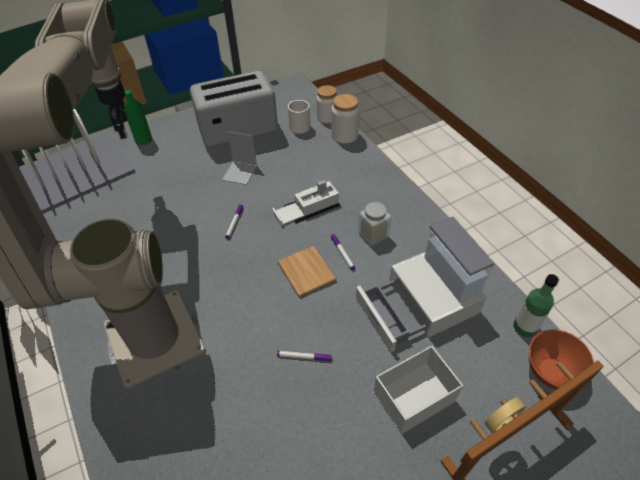

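The top view shows the dispenser at about (236,220) with its mouth facing the robot, the board at (335,273), the drawer at (442,222) and a marker at (332,219) between them. I'll enlarge the parts that matter.

```bash
cat > h.py <<'E'
import numpy as np, cv2
from plant import *
from scipy.spatial.transform import Rotation as R
def rays(c,px):
    p=cv2.undistortPoints(np.float64(px).reshape(-1,1,2),c['camera_matrix'],np.array(c['dist'])).reshape(-1,2)
    T=c['cam_to_world']; d=np.c_[p[:,0],-p[:,1],-np.ones(len(p))]@T[:3,:3].T
    return T[:3,3],d
def onz(c,px,z):
    o,d=rays(c,px); return o+d*((z-o[2])/d[:,2])[:,None]
def proj(c,P):
    T=np.linalg.inv(c['cam_to_world']); q=np.atleast_2d(P)@T[:3,:3].T+T[:3,3]; q=q*[1,-1,-1]
    return cv2.projectPoints(q,np.zeros(3),np.zeros(3),c['camera_matrix'],np.array(c['dist']))[0].reshape(-1,2)
def totool(v):
    return R.from_rotvec(read_state()['tcp_rot']).inv().apply(v)
E
python3 - <<'E'
from h import *
im=cv2.imread('pics/top0.png')
a=cv2.resize(im[165:280,205:270],None,fx=5,fy=5,interpolation=cv2.INTER_CUBIC)
b=cv2.resize(im[165:280,392:497],None,fx=4.4,fy=5,interpolation=cv2.INTER_CUBIC)
cv2.imwrite('pics/z.png',np.hstack([a,b])); print(a.shape,b.shape)
c=capture('top')
print(onz(c,[[304,248],[366,248],[366,300],[305,299]],.015))
E
```

```text
(575, 325, 3) (575, 462, 3)
[[ 0.51316992  0.05535267  0.015     ]
 [ 0.51066478 -0.08554629  0.015     ]
 [ 0.39277573 -0.08225218  0.015     ]
 [ 0.39732397  0.05424234  0.015     ]]
```

View pics/z.png

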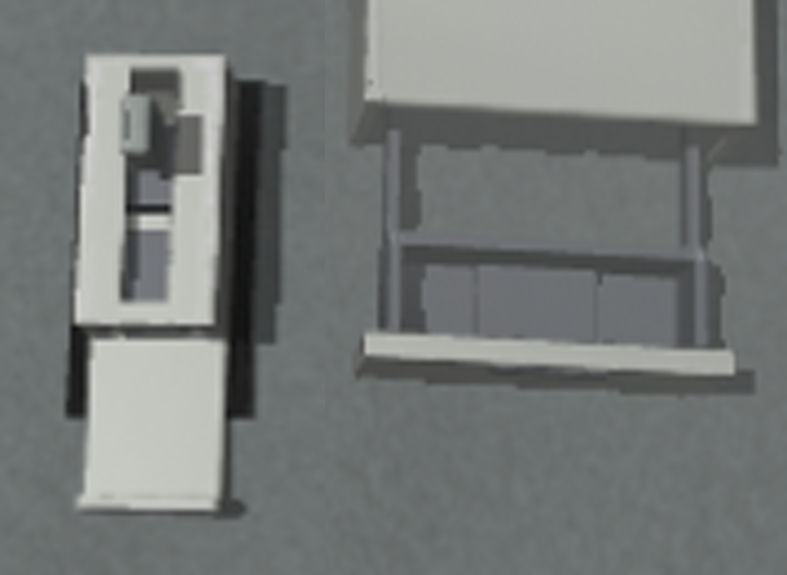

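```bash
python3 - <<'E'
from h import *
c=capture('top')
A=lambda l:[((x+.5)/5-.5+205,(y+.5)/5-.5+165) for x,y in l]
B=lambda l:[((x-325+.5)/4.4-.5+392,(y+.5)/5-.5+165) for x,y in l]
def show(n,P): 
    print(n,P.round(4).tolist(),'len',[round(float(np.linalg.norm(P[i]-P[i-1])),4) for i in range(len(P))])
show('roof',onz(c,A([(76,325),(214,325),(224,55),(86,55)]),.048))
show('roof.058',onz(c,A([(76,325),(214,325),(224,55),(86,55)]),.058))
show('apronlip',onz(c,A([(78,510),(218,510)]),.0))
show('liptop',onz(c,A([(80,498),(220,500)]),.024))
show('fin',onz(c,A([(122,97),(147,95),(149,152),(124,152)]),.089))
show('base',onz(c,B([(366,101),(755,124)]),.078))
show('panel',onz(c,B([(363,353),(735,375)]),.056))
show('panelin',onz(c,B([(366,335),(735,350)]),.056))
show('seat',onz(c,B([(477,262),(597,270),(597,346),(477,340)]),.014))
E
```

```text
roof [[0.5528, 0.2426, 0.048], [0.5516, 0.1801, 0.048], [0.6772, 0.177, 0.048], [0.6789, 0.2408, 0.048]] len [0.1261, 0.0625, 0.1257, 0.0638]
roof.058 [[0.5508, 0.2405, 0.058], [0.5496, 0.1785, 0.058], [0.6741, 0.1755, 0.058], [0.6758, 0.2387, 0.058]] len [0.125, 0.062, 0.1246, 0.0632]
apronlip [[0.4755, 0.2502, 0.0], [0.4745, 0.185, 0.0]] len [0.0652, 0.0652]
liptop [[0.4778, 0.2444, 0.024], [0.4759, 0.1804, 0.024]] len [0.064, 0.064]
fin [[0.6463, 0.2157, 0.089], [0.647, 0.2046, 0.089], [0.621, 0.2032, 0.089], [0.6213, 0.2143, 0.089]] len [0.0251, 0.0111, 0.026, 0.0111]
base [[0.6401, -0.1625, 0.078], [0.6271, -0.3601, 0.078]] len [0.1979, 0.1979]
panel [[0.5312, -0.1592, 0.056], [0.518, -0.348, 0.056]] len [0.1893, 0.1893]
panelin [[0.5393, -0.161, 0.056], [0.5293, -0.3488, 0.056]] len [0.188, 0.188]
seat [[0.5807, -0.2267, 0.014], [0.5759, -0.2901, 0.014], [0.5402, -0.288, 0.014], [0.5441, -0.2248, 0.014]] len [0.0366, 0.0636, 0.0358, 0.0633]
```

Emit:
{"api": "arm_command", "payload": {
  "deltas": [
    {"turn": -6.85},
    {"turn": -6.85},
    {"dx": -0.03,"dy": -0.023},
    {"dx": -0.03,"dy": -0.023},
    {"dx": -0.03,"dy": -0.023},
    {"dx": -0.03,"dy": -0.023},
    {"dx": -0.03,"dy": -0.023},
    {"dx": -0.03,"dy": -0.023},
    {"dx": -0.03,"dy": -0.023},
    {"dx": -0.03,"dy": -0.023}
  ]
}}

```text
invalid input at $.deltas[0]: expected keys hand, dx, dy, dz, turn
```

Emit:
{"api": "arm_command", "payload": {
  "deltas": [
    {"dx": -0.03,"dy": -0.023},
    {"dx": -0.03,"dy": -0.023},
    {"dx": -0.03,"dy": -0.023},
    {"dx": -0.03,"dy": -0.023},
    {"dx": -0.03,"dy": -0.023},
    {"dx": -0.03,"dy": -0.023},
    {"dx": -0.03,"dy": -0.023},
    {"dx": -0.01,"dy": -0.023},
    {},
    {}
  ]
}}

```text
invalid input at $.deltas[0]: expected keys hand, dx, dy, dz, turn
```

```bash
python3 - <<'E'
from h import *
s=read_state(); print(s['ee_pos'],R.from_rotvec(s['tcp_rot']).as_matrix().round(4))
c=capture('wrist'); cv2.imwrite('pics/w1.png',c['color']); print(c['cam_to_world'].round(4))
E
```

```text
[0.15284075 0.57985106 0.2385912 ] [[-9.669e-01  2.550e-01 -4.000e-04]
 [ 2.550e-01  9.669e-01 -1.200e-03]
 [ 1.000e-04 -1.200e-03 -1.000e+00]]
[[ 0.2548 -0.9244 -0.2837  0.0815]
 [ 0.967   0.2431  0.0764  0.5991]
 [-0.0017 -0.2938  0.9559  0.3735]
 [ 0.      0.      0.      1.    ]]
```

View pics/w1.png

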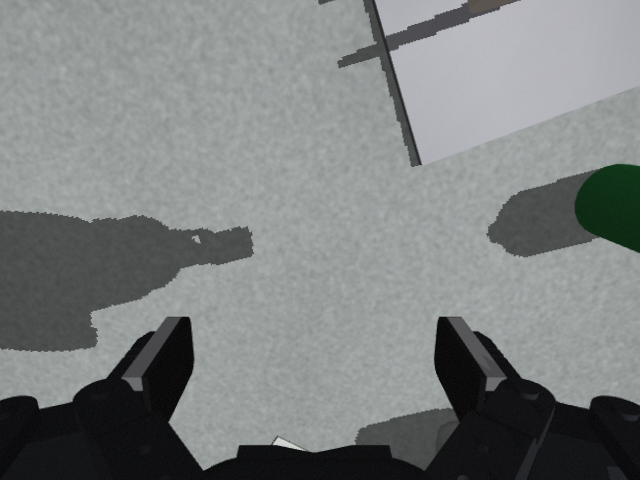

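The picture shows only the start area, since both moves were refused: every row needs all five keys.

Emit:
{"api": "arm_command", "payload": {
  "deltas": [
    {"hand": 0.0854,"dx": 0,"dy": 0,"dz": 0,"turn": -6.85},
    {"hand": 0.0854,"dx": 0,"dy": 0,"dz": 0,"turn": -6.85},
    {"hand": 0.0854,"dx": -0.03,"dy": -0.023,"dz": 0,"turn": 0},
    {"hand": 0.0854,"dx": -0.03,"dy": -0.023,"dz": 0,"turn": 0},
    {"hand": 0.0854,"dx": -0.03,"dy": -0.023,"dz": 0,"turn": 0},
    {"hand": 0.0854,"dx": -0.03,"dy": -0.023,"dz": 0,"turn": 0},
    {"hand": 0.0854,"dx": -0.03,"dy": -0.023,"dz": 0,"turn": 0},
    {"hand": 0.0854,"dx": -0.03,"dy": -0.023,"dz": 0,"turn": 0},
    {"hand": 0.0854,"dx": -0.03,"dy": -0.023,"dz": 0,"turn": 0},
    {"hand": 0.0854,"dx": -0.03,"dy": -0.023,"dz": 0,"turn": 0}
  ]
}}

```text
clock: 1.08
ee_pos: [0.3906, 0.3903, 0.2394]
tcp_rot: [0.029, 3.141, 0.0]
contact_force: [0.2, 1.6, 0.0]
gripper_width: 0.0855
grip_force: 0.0
```

Emit:
{"api": "arm_command", "payload": {
  "deltas": [
    {"hand": 0.0854,"dx": -0.03,"dy": -0.023,"dz": 0,"turn": 0},
    {"hand": 0.0854,"dx": -0.03,"dy": -0.023,"dz": 0,"turn": 0},
    {"hand": 0.0854,"dx": -0.03,"dy": -0.023,"dz": 0,"turn": 0},
    {"hand": 0.0854,"dx": -0.03,"dy": -0.023,"dz": 0,"turn": 0},
    {"hand": 0.0854,"dx": -0.03,"dy": -0.023,"dz": 0,"turn": 0},
    {"hand": 0.0854,"dx": -0.03,"dy": -0.023,"dz": 0,"turn": 0},
    {"hand": 0.0854,"dx": -0.03,"dy": -0.023,"dz": 0,"turn": 0},
    {"hand": 0.0854,"dx": -0.01,"dy": -0.023,"dz": 0,"turn": 0},
    {"hand": 0.0854,"dx": 0,"dy": 0,"dz": 0,"turn": 0},
    {"hand": 0.0854,"dx": 0,"dy": 0,"dz": 0,"turn": 0}
  ]
}}

```text
clock: 1.92
ee_pos: [0.6064, 0.2022, 0.2387]
tcp_rot: [-0.034, -3.14, 0.0]
contact_force: [0.5, 0.7, -0.0]
gripper_width: 0.0854
grip_force: 0.0
```

```bash
python3 - <<'E'
from h import *
s=read_state(); print(s['ee_pos'],R.from_rotvec(s['tcp_rot']).as_matrix().round(4))
c=capture('wrist'); cv2.imwrite('pics/w2.png',c['color']); print(c['cam_to_world'].round(4))
E
```

```text
[0.60643142 0.20218874 0.23871682] [[-9.998e-01  2.150e-02 -1.000e-03]
 [ 2.150e-02  9.998e-01 -1.000e-04]
 [ 1.000e-03 -2.000e-04 -1.000e+00]]
[[ 2.130e-02 -9.559e-01 -2.928e-01  5.327e-01]
 [ 9.998e-01  2.020e-02  6.900e-03  2.038e-01]
 [-7.000e-04 -2.929e-01  9.562e-01  3.737e-01]
 [ 0.000e+00  0.000e+00  0.000e+00  1.000e+00]]
```

View pics/w2.png

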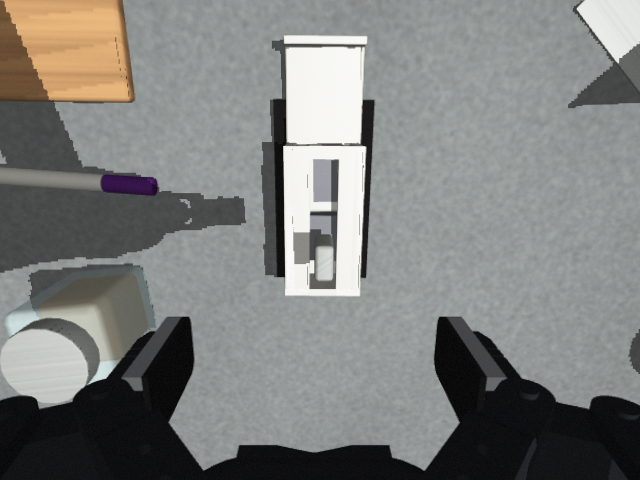

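The wrist view shows the dispenser from above: fin top at (315–333, 246–281), hood mouth edge along row 145 (columns 284–365), rear edge row 295, lip at row 38.

```bash
python3 - <<'E'
from h import *
c=capture('wrist')
print('roof',onz(c,[(284,145),(365,145),(359,295),(286,295)],.048).round(4))
print('fin',onz(c,[(315,246),(333,246),(333,281),(315,281)],.089).round(4))
print('lip',onz(c,[(284,38),(366,38)],.024).round(4))
E
```

```text
roof [[0.5522 0.1816 0.048 ]
 [0.5535 0.2438 0.048 ]
 [0.6787 0.2408 0.048 ]
 [0.6775 0.1782 0.048 ]]
fin [[0.6211 0.204  0.089 ]
 [0.6214 0.217  0.089 ]
 [0.6486 0.2169 0.089 ]
 [0.6483 0.2035 0.089 ]]
lip [[0.4745 0.1833 0.024 ]
 [0.4758 0.2459 0.024 ]]
```

Emit:
{"api": "arm_command", "payload": {
  "deltas": [
    {"hand": 0.0854,"dx": -0.0142,"dy": 0.0043,"dz": 0,"turn": 0},
    {"hand": 0.0854,"dx": -0.0142,"dy": 0.0043,"dz": 0.02,"turn": 0},
    {"hand": 0.0854,"dx": 0,"dy": 0,"dz": 0.035,"turn": 0},
    {"hand": 0.0854,"dx": 0,"dy": 0,"dz": 0.035,"turn": 0},
    {"hand": 0.0854,"dx": 0,"dy": 0,"dz": 0.035,"turn": 0},
    {"hand": 0.0854,"dx": 0,"dy": 0,"dz": 0.025,"turn": 0},
    {"hand": 0.0854,"dx": 0,"dy": 0,"dz": 0.015,"turn": 0},
    {"hand": 0.0854,"dx": 0,"dy": 0,"dz": 0.006,"turn": 0},
    {"hand": 0.04,"dx": 0,"dy": 0,"dz": 0,"turn": 0},
    {"hand": 0.03,"dx": 0,"dy": 0,"dz": 0,"turn": 0}
  ],
  "newtons": 60
}}

```text
clock: 2.85
ee_pos: [0.6354, 0.2125, 0.0701]
tcp_rot: [0.028, 3.139, 0.001]
contact_force: [-0.3, 1.0, 0.0]
gripper_width: 0.064
grip_force: 0.0
```

Emit:
{"api": "arm_command", "payload": {
  "deltas": [
    {"hand": 0.02,"dx": 0,"dy": 0,"dz": 0,"turn": 0},
    {"hand": 0.01,"dx": 0,"dy": 0,"dz": 0,"turn": 0},
    {"hand": 0.005,"dx": 0,"dy": 0,"dz": 0,"turn": 0},
    {"hand": 0.005,"dx": 0,"dy": 0,"dz": 0,"turn": 0},
    {"hand": 0.005,"dx": 0,"dy": 0,"dz": 0,"turn": 0},
    {"hand": 0.005,"dx": 0,"dy": 0,"dz": 0,"turn": 0},
    {"hand": 0.005,"dx": 0,"dy": 0,"dz": 0,"turn": 0},
    {"hand": 0.005,"dx": 0,"dy": 0,"dz": 0,"turn": 0},
    {"hand": 0.005,"dx": 0,"dy": 0,"dz": 0,"turn": 0},
    {"hand": 0.005,"dx": 0,"dy": 0,"dz": 0,"turn": 0}
  ]
}}

```text
clock: 3.68
ee_pos: [0.6356, 0.2091, 0.0703]
tcp_rot: [0.032, 3.14, -0.005]
contact_force: [-3.6, -11.7, 9.4]
gripper_width: 0.0132
grip_force: 59.5
```

Emit:
{"api": "arm_command", "payload": {
  "deltas": [
    {"hand": 0.005,"dx": 0.004,"dy": -0.002,"dz": 0,"turn": 0},
    {"hand": 0.005,"dx": 0.007,"dy": 0,"dz": 0,"turn": 0},
    {"hand": 0.005,"dx": 0.007,"dy": 0,"dz": 0,"turn": 0},
    {"hand": 0.005,"dx": 0.007,"dy": 0,"dz": 0,"turn": 0},
    {"hand": 0.005,"dx": 0.007,"dy": 0,"dz": 0,"turn": 0},
    {"hand": 0.005,"dx": 0.007,"dy": 0,"dz": 0,"turn": 0},
    {"hand": 0.005,"dx": 0.007,"dy": 0,"dz": 0,"turn": 0},
    {"hand": 0.005,"dx": 0.007,"dy": 0,"dz": 0,"turn": 0},
    {"hand": 0.005,"dx": 0.007,"dy": 0,"dz": 0,"turn": 0},
    {"hand": 0.005,"dx": 0.005,"dy": 0,"dz": 0,"turn": 0}
  ]
}}

```text
clock: 4.52
ee_pos: [0.5726, 0.2108, 0.0704]
tcp_rot: [0.031, 3.134, 0.002]
contact_force: [13.5, -0.7, -2.7]
gripper_width: 0.0132
grip_force: 58.8
```

Emit:
{"api": "arm_command", "payload": {
  "deltas": [
    {"hand": 0.005,"dx": 0.001,"dy": 0,"dz": 0,"turn": 0},
    {"hand": 0.005,"dx": 0.001,"dy": 0,"dz": 0,"turn": 0},
    {"hand": 0.005,"dx": 0.001,"dy": 0,"dz": 0,"turn": 0},
    {"hand": 0.005,"dx": 0.001,"dy": 0,"dz": 0,"turn": 0},
    {"hand": 0.005,"dx": 0,"dy": 0,"dz": 0,"turn": 0},
    {"hand": 0.005,"dx": 0,"dy": 0,"dz": 0,"turn": 0},
    {"hand": 0.005,"dx": 0,"dy": 0,"dz": 0,"turn": 0},
    {"hand": 0.005,"dx": 0,"dy": 0,"dz": 0,"turn": 0},
    {"hand": 0.005,"dx": 0,"dy": 0,"dz": 0,"turn": 0},
    {"hand": 0.005,"dx": 0,"dy": 0,"dz": 0,"turn": 0}
  ]
}}

```text
clock: 5.35
ee_pos: [0.5705, 0.2109, 0.0704]
tcp_rot: [0.031, 3.131, 0.002]
contact_force: [20.2, 0.2, -9.1]
gripper_width: 0.0132
grip_force: 58.9
```

Emit:
{"api": "arm_command", "payload": {
  "deltas": [
    {"hand": 0.005,"dx": -0.005,"dy": 0,"dz": 0,"turn": 0},
    {"hand": 0.005,"dx": -0.007,"dy": 0,"dz": 0,"turn": 0},
    {"hand": 0.005,"dx": -0.007,"dy": 0,"dz": 0,"turn": 0},
    {"hand": 0.005,"dx": -0.007,"dy": 0,"dz": 0,"turn": 0},
    {"hand": 0.005,"dx": -0.007,"dy": 0,"dz": 0,"turn": 0},
    {"hand": 0.005,"dx": -0.007,"dy": 0,"dz": 0,"turn": 0},
    {"hand": 0.005,"dx": -0.007,"dy": 0,"dz": 0,"turn": 0},
    {"hand": 0.005,"dx": -0.007,"dy": 0,"dz": 0,"turn": 0},
    {"hand": 0.005,"dx": -0.007,"dy": 0,"dz": 0,"turn": 0},
    {"hand": 0.005,"dx": -0.005,"dy": 0,"dz": 0,"turn": 0}
  ]
}}

```text
clock: 6.18
ee_pos: [0.6339, 0.2091, 0.0703]
tcp_rot: [0.031, 3.137, -0.0]
contact_force: [2.4, -3.6, 5.2]
gripper_width: 0.0134
grip_force: 61.0
```

Emit:
{"api": "arm_command", "payload": {
  "deltas": [
    {"hand": 0.005,"dx": -0.002,"dy": 0,"dz": 0,"turn": 0},
    {"hand": 0.005,"dx": -0.001,"dy": 0,"dz": 0,"turn": 0},
    {"hand": 0.005,"dx": 0,"dy": 0,"dz": 0,"turn": 0},
    {"hand": 0.005,"dx": 0,"dy": 0,"dz": 0,"turn": 0},
    {"hand": 0.005,"dx": 0,"dy": 0,"dz": 0,"turn": 0},
    {"hand": 0.005,"dx": 0,"dy": 0,"dz": 0,"turn": 0},
    {"hand": 0.005,"dx": 0,"dy": 0,"dz": 0,"turn": 0},
    {"hand": 0.005,"dx": 0,"dy": 0,"dz": 0,"turn": 0},
    {"hand": 0.005,"dx": 0,"dy": 0,"dz": 0,"turn": 0},
    {"hand": 0.005,"dx": 0,"dy": 0,"dz": 0,"turn": 0}
  ]
}}

```text
clock: 7.02
ee_pos: [0.6355, 0.2091, 0.0702]
tcp_rot: [0.031, 3.139, -0.001]
contact_force: [-1.7, -4.6, 8.7]
gripper_width: 0.0131
grip_force: 61.5
```

Emit:
{"api": "arm_command", "payload": {
  "deltas": [
    {"hand": 0.03,"dx": 0,"dy": 0,"dz": 0,"turn": 0},
    {"hand": 0.06,"dx": 0,"dy": 0,"dz": 0,"turn": 0},
    {"hand": 0.0854,"dx": 0,"dy": 0,"dz": 0,"turn": 0},
    {"hand": 0.0854,"dx": 0,"dy": 0,"dz": -0.03,"turn": 0},
    {"hand": 0.0854,"dx": 0,"dy": 0,"dz": -0.04,"turn": 0},
    {"hand": 0.0854,"dx": 0.01,"dy": 0,"dz": -0.04,"turn": 0},
    {"hand": 0.0854,"dx": 0.03,"dy": 0,"dz": -0.025,"turn": 0},
    {"hand": 0.0854,"dx": 0.035,"dy": 0,"dz": 0,"turn": 0},
    {"hand": 0.0854,"dx": 0.035,"dy": 0,"dz": 0,"turn": 0},
    {"hand": 0.0854,"dx": 0,"dy": 0,"dz": 0,"turn": 0}
  ]
}}

```text
clock: 7.85
ee_pos: [0.5178, 0.212, 0.2012]
tcp_rot: [-0.026, -3.135, 0.001]
contact_force: [-0.4, -0.2, -1.5]
gripper_width: 0.0852
grip_force: 0.0
```

```bash
sleep 0; python3 - <<'E'
from h import *
s=read_state(); print(s['ee_pos'],R.from_rotvec(s['tcp_rot']).as_matrix().round(4))
c=capture('wrist'); cv2.imwrite('pics/w3.png',c['color'])
E
```

```text
[0.5177927  0.21195534 0.20119049] [[-9.998e-01  1.680e-02 -6.500e-03]
 [ 1.680e-02  9.999e-01 -8.000e-04]
 [ 6.500e-03 -1.000e-03 -1.000e+00]]
```

View pics/w3.png

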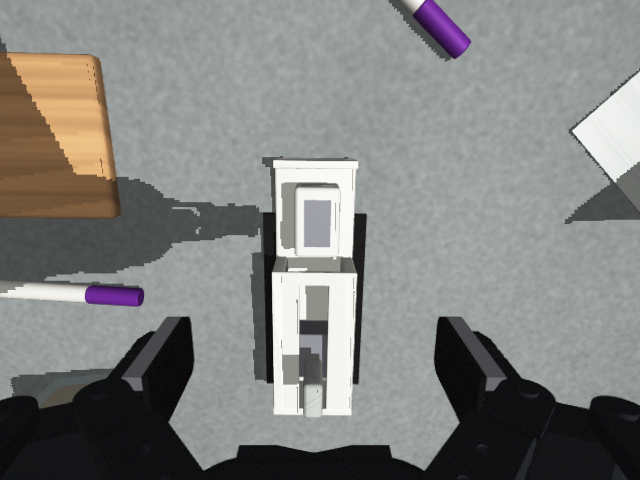

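The cartridge is out on the apron, with its top at about (296–340, 184–252) and its grille at (304–331, 200–246); the fin is home.

```bash
python3 - <<'E'
from h import *
c=capture('wrist')
P=onz(c,[(296,185),(339,185),(340,254),(296,254)],.038); print(P.round(4),P.mean(0))
P=onz(c,[(304,200),(331,200),(331,246),(304,246)],.038); print('grille',P.mean(0))
P=onz(c,[(98,53),(120,216)],.015); print('board +y edge',P.round(4))
s=read_state(); print(s['ee_pos'],s['clock'],R.from_rotvec(s['tcp_rot']).as_matrix().round(4))
E
```

```text
[[0.4933 0.1994 0.038 ]
 [0.4939 0.2306 0.038 ]
 [0.5466 0.2314 0.038 ]
 [0.5461 0.1979 0.038 ]] [0.51997049 0.21483349 0.038     ]
grille [0.52227586 0.21461185 0.038     ]
board +y edge [[0.4018 0.0614 0.015 ]
 [0.5195 0.0579 0.015 ]]
[0.5229115  0.21204043 0.20289931] 7.95 [[-9.998e-01  1.740e-02 -8.000e-04]
 [ 1.740e-02  9.998e-01 -1.000e-04]
 [ 8.000e-04 -1.000e-04 -1.000e+00]]
```

```bash
python3 - <<'E'
from h import *
c=capture('wrist'); im=c['color']; cv2.imwrite('pics/w4.png',im)
roi=im[170:262,285:350]; g=roi.mean(2); print(np.percentile(g,[5,25,50,75,95]))
_,m=cv2.threshold(g.astype(np.uint8),0,255,cv2.THRESH_BINARY_INV+cv2.THRESH_OTSU)
n,l,st,ce=cv2.connectedComponentsWithStats(m)
for i in range(1,n):
    if st[i,4]>300:
        x,y,w,h,a=st[i]; print(st[i],ce[i]+[285,170])
        r=cv2.minAreaRect(cv2.findContours((l==i).astype(np.uint8),0,1)[0][0]); print(r, onz(c,[np.add(r[0],[285,170])],.038), onz(c,cv2.boxPoints(r)+[285,170],.038).round(4).tolist())
P=onz(c,[(98,53),(120,216)],.015); print('board +y edge',P.round(4))
print(proj(c,[[.518,.213,.038]]))
E
```

```text
[117.66666667 144.         179.66666667 245.33333333 248.66666667]
[  0   3  54  74 985] [296.47614213 199.96142132]
((26.5, 39.5), (73.0, 53.0), 90.0) [[0.51450564 0.21045903 0.038     ]] [[0.4874, 0.1919, 0.038], [0.488, 0.2301, 0.038], [0.5432, 0.2301, 0.038], [0.5425, 0.1898, 0.038]]
[  19   21   27   48 1228] [316.5504886  214.63192182]
((32.0, 44.5), (47.0, 26.0), 90.0) [[0.51836576 0.21447686 0.038     ]] [[0.5006, 0.2052, 0.038], [0.501, 0.2242, 0.038], [0.5367, 0.224, 0.038], [0.5364, 0.2044, 0.038]]
[  0  78  65  14 807] [317.9417596  254.85625774]
((32.0, 84.5), (13.0, 64.0), 90.0) [[0.5497241  0.21401034 0.038     ]] [[0.5441, 0.1897, 0.038], [0.5449, 0.2385, 0.038], [0.5554, 0.2386, 0.038], [0.5546, 0.1893, 0.038]]
board +y edge [[0.4044 0.0614 0.015 ]
 [0.5224 0.0577 0.015 ]]
[[315.00612342 214.05254264]]
```

Emit:
{"api": "arm_command", "payload": {
  "deltas": [
    {"hand": 0.0854,"dx": 0.0045,"dy": 0.002,"dz": 0.02,"turn": 0},
    {"hand": 0.0854,"dx": 0,"dy": 0,"dz": 0.035,"turn": 0},
    {"hand": 0.0854,"dx": 0,"dy": 0,"dz": 0.035,"turn": 0},
    {"hand": 0.0854,"dx": 0,"dy": 0,"dz": 0.035,"turn": 0},
    {"hand": 0.0854,"dx": 0,"dy": 0,"dz": 0.03,"turn": 0},
    {"hand": 0.0854,"dx": 0,"dy": 0,"dz": 0.018,"turn": 0},
    {"hand": 0.0854,"dx": 0,"dy": 0,"dz": 0.008,"turn": 0},
    {"hand": 0.0854,"dx": 0,"dy": 0,"dz": 0,"turn": 0},
    {"hand": 0.0854,"dx": 0,"dy": 0,"dz": 0,"turn": 0},
    {"hand": 0.0854,"dx": 0,"dy": 0,"dz": 0,"turn": 0}
  ],
  "newtons": 30
}}

```text
clock: 8.83
ee_pos: [0.5221, 0.2144, 0.0243]
tcp_rot: [0.03, 3.138, 0.002]
contact_force: [-0.1, -0.2, 0.3]
gripper_width: 0.0852
grip_force: 0.0
```

Emit:
{"api": "arm_command", "payload": {
  "deltas": [
    {"hand": 0.07,"dx": 0,"dy": 0,"dz": 0,"turn": 0},
    {"hand": 0.06,"dx": 0,"dy": 0,"dz": 0,"turn": 0},
    {"hand": 0.05,"dx": 0,"dy": 0,"dz": 0,"turn": 0},
    {"hand": 0.04,"dx": 0,"dy": 0,"dz": 0,"turn": 0},
    {"hand": 0.035,"dx": 0,"dy": 0,"dz": 0,"turn": 0},
    {"hand": 0.03,"dx": 0,"dy": 0,"dz": 0,"turn": 0},
    {"hand": 0.025,"dx": 0,"dy": 0,"dz": 0,"turn": 0},
    {"hand": 0.025,"dx": 0,"dy": 0,"dz": 0,"turn": 0},
    {"hand": 0.025,"dx": 0,"dy": 0,"dz": 0,"turn": 0},
    {"hand": 0.025,"dx": 0,"dy": 0,"dz": 0,"turn": 0}
  ]
}}

```text
clock: 9.67
ee_pos: [0.5204, 0.214, 0.0228]
tcp_rot: [0.029, 3.141, 0.0]
contact_force: [-0.9, -0.5, 5.4]
gripper_width: 0.0334
grip_force: 31.3
```

Emit:
{"api": "arm_command", "payload": {
  "deltas": [
    {"hand": 0.025,"dx": 0,"dy": 0,"dz": -0.025,"turn": 0},
    {"hand": 0.025,"dx": 0,"dy": 0,"dz": -0.035,"turn": 0},
    {"hand": 0.025,"dx": 0.008,"dy": -0.032,"dz": 0,"turn": 0},
    {"hand": 0.025,"dx": 0.008,"dy": -0.032,"dz": 0,"turn": 0},
    {"hand": 0.025,"dx": 0.008,"dy": -0.032,"dz": 0,"turn": 0},
    {"hand": 0.025,"dx": 0.008,"dy": -0.032,"dz": 0,"turn": 0},
    {"hand": 0.025,"dx": 0.008,"dy": -0.032,"dz": 0,"turn": 0},
    {"hand": 0.025,"dx": 0.008,"dy": -0.032,"dz": 0,"turn": 0},
    {"hand": 0.025,"dx": 0.008,"dy": -0.032,"dz": 0,"turn": 0},
    {"hand": 0.025,"dx": 0,"dy": 0,"dz": 0,"turn": 6}
  ]
}}

```text
clock: 10.5
ee_pos: [0.4581, -0.0135, 0.0817]
tcp_rot: [-0.191, -3.134, 0.003]
contact_force: [-0.8, 1.0, -0.5]
gripper_width: 0.0335
grip_force: 30.5
```

Emit:
{"api": "arm_command", "payload": {
  "deltas": [
    {"hand": 0.025,"dx": 0,"dy": 0,"dz": 0,"turn": 7},
    {"hand": 0.025,"dx": 0,"dy": 0,"dz": 0,"turn": 7},
    {"hand": 0.025,"dx": 0,"dy": 0,"dz": 0,"turn": 7},
    {"hand": 0.025,"dx": 0,"dy": 0,"dz": 0,"turn": 7},
    {"hand": 0.025,"dx": 0,"dy": 0,"dz": 0,"turn": 7},
    {"hand": 0.025,"dx": 0,"dy": 0,"dz": 0,"turn": 7},
    {"hand": 0.025,"dx": 0,"dy": 0,"dz": 0,"turn": 7},
    {"hand": 0.025,"dx": 0,"dy": 0,"dz": 0,"turn": 7},
    {"hand": 0.025,"dx": 0,"dy": 0,"dz": 0,"turn": 7},
    {"hand": 0.025,"dx": 0,"dy": 0,"dz": 0,"turn": 7}
  ]
}}

```text
clock: 11.33
ee_pos: [0.4594, -0.009, 0.0818]
tcp_rot: [-1.964, -2.451, 0.001]
contact_force: [0.2, -0.4, -1.0]
gripper_width: 0.0332
grip_force: 30.5
```

Emit:
{"api": "arm_command", "payload": {
  "deltas": [
    {"hand": 0.025,"dx": 0,"dy": 0,"dz": 0,"turn": 7},
    {"hand": 0.025,"dx": 0,"dy": 0,"dz": 0,"turn": 7},
    {"hand": 0.025,"dx": 0,"dy": 0,"dz": 0,"turn": 0},
    {"hand": 0.025,"dx": 0,"dy": 0,"dz": 0.02,"turn": 0},
    {"hand": 0.025,"dx": 0,"dy": 0,"dz": 0.015,"turn": 0},
    {"hand": 0.025,"dx": 0,"dy": 0,"dz": 0.01,"turn": 0},
    {"hand": 0.025,"dx": 0,"dy": 0,"dz": 0.005,"turn": 0},
    {"hand": 0.025,"dx": 0,"dy": 0,"dz": 0,"turn": 0},
    {"hand": 0.025,"dx": 0,"dy": 0,"dz": 0,"turn": 0},
    {"hand": 0.025,"dx": 0,"dy": 0,"dz": 0,"turn": 0}
  ]
}}

```text
clock: 12.17
ee_pos: [0.4606, -0.0091, 0.0331]
tcp_rot: [2.241, 2.201, 0.001]
contact_force: [0.0, -0.7, -1.1]
gripper_width: 0.0337
grip_force: 30.6
```

Emit:
{"api": "arm_command", "payload": {
  "deltas": [
    {"hand": 0.025,"dx": 0,"dy": 0,"dz": 0.002,"turn": 0},
    {"hand": 0.025,"dx": 0,"dy": 0,"dz": 0.002,"turn": 0},
    {"hand": 0.025,"dx": 0,"dy": 0,"dz": 0.001,"turn": 0},
    {"hand": 0.025,"dx": 0,"dy": 0,"dz": 0,"turn": 0},
    {"hand": 0.025,"dx": 0,"dy": 0,"dz": 0,"turn": 0},
    {"hand": 0.025,"dx": 0,"dy": 0,"dz": 0,"turn": 0},
    {"hand": 0.025,"dx": 0,"dy": 0,"dz": 0,"turn": 0},
    {"hand": 0.025,"dx": 0,"dy": 0,"dz": 0,"turn": 0},
    {"hand": 0.025,"dx": 0,"dy": 0,"dz": 0,"turn": 0},
    {"hand": 0.025,"dx": 0,"dy": 0,"dz": 0,"turn": 0}
  ]
}}

```text
clock: 13.0
ee_pos: [0.4603, -0.0091, 0.0278]
tcp_rot: [2.242, 2.2, 0.001]
contact_force: [-1.1, 0.4, 4.9]
gripper_width: 0.0336
grip_force: 31.3
```

Emit:
{"api": "arm_command", "payload": {
  "deltas": [
    {"hand": 0.04,"dx": 0,"dy": 0,"dz": 0,"turn": 0},
    {"hand": 0.055,"dx": 0,"dy": 0,"dz": 0,"turn": 0},
    {"hand": 0.07,"dx": 0,"dy": 0,"dz": 0,"turn": 0},
    {"hand": 0.0854,"dx": 0,"dy": 0,"dz": 0,"turn": 0},
    {"hand": 0.0854,"dx": 0,"dy": 0,"dz": 0,"turn": 0},
    {"hand": 0.0854,"dx": 0,"dy": 0,"dz": 0,"turn": 0},
    {"hand": 0.0854,"dx": 0,"dy": 0,"dz": -0.03,"turn": 0},
    {"hand": 0.0854,"dx": 0,"dy": 0,"dz": -0.04,"turn": 0},
    {"hand": 0.0854,"dx": 0,"dy": 0,"dz": -0.04,"turn": 0},
    {"hand": 0.0854,"dx": 0,"dy": 0,"dz": -0.04,"turn": -7}
  ]
}}

```text
clock: 13.83
ee_pos: [0.4592, -0.0089, 0.1786]
tcp_rot: [-2.106, -2.33, 0.001]
contact_force: [1.9, -0.6, -0.1]
gripper_width: 0.0854
grip_force: 0.0
```

Emit:
{"api": "arm_command", "payload": {
  "deltas": [
    {"hand": 0.0854,"dx": 0,"dy": 0,"dz": 0,"turn": -7},
    {"hand": 0.0854,"dx": 0,"dy": 0,"dz": 0,"turn": -7},
    {"hand": 0.0854,"dx": 0,"dy": 0,"dz": 0,"turn": -7},
    {"hand": 0.0854,"dx": 0,"dy": 0,"dz": 0,"turn": -7},
    {"hand": 0.0854,"dx": 0,"dy": 0,"dz": 0,"turn": -7},
    {"hand": 0.0854,"dx": 0,"dy": 0,"dz": 0,"turn": -7},
    {"hand": 0.0854,"dx": 0,"dy": 0,"dz": 0,"turn": -7},
    {"hand": 0.0854,"dx": 0,"dy": 0,"dz": 0,"turn": -7},
    {"hand": 0.0854,"dx": 0,"dy": 0,"dz": 0,"turn": -7},
    {"hand": 0.0854,"dx": 0,"dy": 0,"dz": 0,"turn": -7}
  ]
}}

```text
clock: 14.67
ee_pos: [0.4598, -0.009, 0.1772]
tcp_rot: [-0.375, -3.119, 0.0]
contact_force: [-0.1, 0.0, -0.4]
gripper_width: 0.0857
grip_force: 0.0
```

Emit:
{"api": "arm_command", "payload": {
  "deltas": [
    {"hand": 0.0854,"dx": 0,"dy": 0,"dz": 0,"turn": -7},
    {"hand": 0.0854,"dx": 0,"dy": 0,"dz": 0,"turn": -6},
    {"hand": 0.0854,"dx": 0,"dy": 0,"dz": 0,"turn": 0},
    {"hand": 0.0854,"dx": 0,"dy": 0,"dz": 0,"turn": 0},
    {"hand": 0.0854,"dx": 0,"dy": 0,"dz": 0,"turn": 0},
    {"hand": 0.0854,"dx": 0,"dy": 0,"dz": 0,"turn": 0},
    {"hand": 0.0854,"dx": 0,"dy": 0,"dz": 0,"turn": 0},
    {"hand": 0.0854,"dx": 0,"dy": 0,"dz": 0,"turn": 0},
    {"hand": 0.0854,"dx": 0,"dy": 0,"dz": 0,"turn": 0},
    {"hand": 0.0854,"dx": 0,"dy": 0,"dz": 0,"turn": 0}
  ]
}}

```text
clock: 15.5
ee_pos: [0.4599, -0.0091, 0.1773]
tcp_rot: [-0.03, -3.141, 0.0]
contact_force: [0.5, 0.2, -0.4]
gripper_width: 0.0855
grip_force: 0.0
```

```bash
python3 - <<'E'
from h import *
s=read_state(); print(s['ee_pos'],s['q'],R.from_rotvec(s['tcp_rot']).as_matrix().round(4))
c=capture('wrist'); cv2.imwrite('pics/w5.png',c['color'])
E
```

```text
[ 0.45989235 -0.00906324  0.17729105] [-1.31225663e-01 -2.20429158e-01  1.94228652e+00 -2.46533025e-05
  1.41973666e+00 -1.68293226e+00] [[-0.9998  0.0191 -0.    ]
 [ 0.0191  0.9998 -0.    ]
 [ 0.     -0.     -1.    ]]
```

View pics/w5.png

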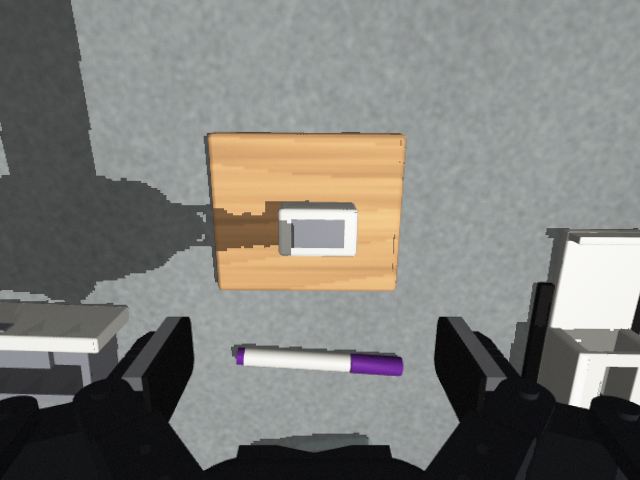

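The cartridge lies flat on the board, with its top at (279–357, 206–255), and let go; the marker at row 360 is clear of it.

```bash
python3 - <<'E'
from h import *
c=capture('wrist'); im=c['color']
g=im.astype(int); roi=(slice(190,270),slice(265,370))
sat=(g.max(2)-g.min(2))[roi]; v=g.max(2)[roi]
m=((sat<25)&(v>85)).astype(np.uint8); m=cv2.morphologyEx(m,cv2.MORPH_CLOSE,np.ones((9,9)))
cn=max(cv2.findContours(m,0,1)[0],key=cv2.contourArea); r=cv2.minAreaRect(cn); print(r)
P=onz(c,cv2.boxPoints(r)+[265,190],.043); print('body',P.round(4).tolist(),P.mean(0))
P=onz(c,[(279,208),(357,206),(356,255),(279,255)],.043); print('hand',P.round(4).tolist(),P.mean(0))
P=onz(c,[(292,220),(344,220),(344,249),(292,249)],.043); print('grille',P.mean(0),P.round(4).tolist())
E
```

```text
((52.5, 38.5), (53.0, 79.0), 90.0)
body [[0.4394, -0.0324, 0.043], [0.4404, 0.0199, 0.043], [0.4774, 0.0203, 0.043], [0.4764, -0.034, 0.043]] [ 0.45839465 -0.00654731  0.043     ]
hand [[0.4435, -0.0319, 0.043], [0.4431, 0.0199, 0.043], [0.4774, 0.0196, 0.043], [0.4764, -0.0333, 0.043]] [ 0.46008027 -0.00641791  0.043     ]
grille [ 0.46234888 -0.00626979  0.043     ] [[0.4518, -0.0235, 0.043], [0.4525, 0.0113, 0.043], [0.4729, 0.0114, 0.043], [0.4722, -0.0242, 0.043]]
```

Emit:
{"api": "arm_command", "payload": {
  "deltas": [
    {"hand": 0.0854,"dx": 0,"dy": 0.0025,"dz": 0.02,"turn": 0},
    {"hand": 0.0854,"dx": 0,"dy": 0,"dz": 0.035,"turn": 0},
    {"hand": 0.0854,"dx": 0,"dy": 0,"dz": 0.035,"turn": 0},
    {"hand": 0.0854,"dx": 0,"dy": 0,"dz": 0.03,"turn": 0},
    {"hand": 0.0854,"dx": 0,"dy": 0,"dz": 0.02,"turn": 0},
    {"hand": 0.0854,"dx": 0,"dy": 0,"dz": 0.01,"turn": 0},
    {"hand": 0.0854,"dx": 0,"dy": 0,"dz": 0,"turn": 0},
    {"hand": 0.0854,"dx": 0,"dy": 0,"dz": 0,"turn": 0},
    {"hand": 0.08,"dx": 0,"dy": 0,"dz": 0,"turn": 0},
    {"hand": 0.07,"dx": 0,"dy": 0,"dz": 0,"turn": 0}
  ],
  "newtons": 35
}}

```text
clock: 16.43
ee_pos: [0.4617, -0.0068, 0.0293]
tcp_rot: [0.029, 3.138, -0.001]
contact_force: [-0.3, -1.4, 0.2]
gripper_width: 0.0707
grip_force: 0.0
```

Emit:
{"api": "arm_command", "payload": {
  "deltas": [
    {"hand": 0.06,"dx": 0,"dy": 0,"dz": 0,"turn": 0},
    {"hand": 0.055,"dx": 0,"dy": 0,"dz": 0,"turn": 0},
    {"hand": 0.05,"dx": 0,"dy": 0,"dz": 0,"turn": 0},
    {"hand": 0.045,"dx": 0,"dy": 0,"dz": 0,"turn": 0},
    {"hand": 0.045,"dx": 0,"dy": 0,"dz": 0,"turn": 0},
    {"hand": 0.045,"dx": 0,"dy": 0,"dz": 0,"turn": 0},
    {"hand": 0.045,"dx": 0,"dy": 0,"dz": 0,"turn": 0},
    {"hand": 0.045,"dx": 0,"dy": 0,"dz": 0,"turn": 0},
    {"hand": 0.045,"dx": 0,"dy": 0,"dz": -0.02,"turn": 0},
    {"hand": 0.045,"dx": 0,"dy": 0,"dz": -0.03,"turn": 0}
  ]
}}

```text
clock: 17.27
ee_pos: [0.457, -0.0062, 0.075]
tcp_rot: [-0.029, -3.135, -0.001]
contact_force: [0.5, 0.2, -0.4]
gripper_width: 0.0533
grip_force: 37.4
```

Emit:
{"api": "arm_command", "payload": {
  "deltas": [
    {"hand": 0.045,"dx": 0,"dy": 0,"dz": -0.04,"turn": 2.75},
    {"hand": 0.045,"dx": -0.019,"dy": -0.026,"dz": -0.015,"turn": 0},
    {"hand": 0.045,"dx": -0.019,"dy": -0.026,"dz": -0.015,"turn": 0},
    {"hand": 0.045,"dx": -0.019,"dy": -0.026,"dz": -0.015,"turn": 0},
    {"hand": 0.045,"dx": -0.019,"dy": -0.026,"dz": -0.015,"turn": 0},
    {"hand": 0.045,"dx": -0.019,"dy": -0.026,"dz": -0.015,"turn": 0},
    {"hand": 0.045,"dx": -0.019,"dy": -0.026,"dz": -0.015,"turn": 0},
    {"hand": 0.045,"dx": -0.019,"dy": -0.026,"dz": -0.015,"turn": 0},
    {"hand": 0.045,"dx": -0.019,"dy": -0.026,"dz": -0.015,"turn": 0},
    {"hand": 0.045,"dx": -0.019,"dy": -0.026,"dz": -0.015,"turn": 0}
  ]
}}

```text
clock: 18.1
ee_pos: [0.6154, -0.2528, 0.2529]
tcp_rot: [-0.105, -3.14, -0.0]
contact_force: [0.2, -0.4, -0.1]
gripper_width: 0.0533
grip_force: 37.5
```

Emit:
{"api": "arm_command", "payload": {
  "deltas": [
    {"hand": 0.045,"dx": 0,"dy": 0,"dz": 0,"turn": 0},
    {"hand": 0.045,"dx": 0,"dy": 0,"dz": 0,"turn": 0},
    {"hand": 0.045,"dx": 0,"dy": 0,"dz": 0,"turn": 0},
    {"hand": 0.045,"dx": 0,"dy": 0,"dz": 0,"turn": 0},
    {"hand": 0.045,"dx": 0,"dy": 0,"dz": 0,"turn": 0},
    {"hand": 0.045,"dx": 0,"dy": 0,"dz": 0,"turn": 0},
    {"hand": 0.045,"dx": 0,"dy": 0,"dz": 0,"turn": 0},
    {"hand": 0.045,"dx": 0,"dy": 0,"dz": 0,"turn": 0},
    {"hand": 0.045,"dx": 0,"dy": 0,"dz": 0,"turn": 0},
    {"hand": 0.045,"dx": 0,"dy": 0,"dz": 0,"turn": 0}
  ]
}}

```text
clock: 18.93
ee_pos: [0.615, -0.2513, 0.2524]
tcp_rot: [0.104, 3.14, -0.0]
contact_force: [-0.2, 0.3, -0.3]
gripper_width: 0.0532
grip_force: 37.5
```

```bash
python3 - <<'E'
from h import *
s=read_state(); print(s['ee_pos'],R.from_rotvec(s['tcp_rot']).as_matrix().round(4),s['gripper_width'])
c=capture('wrist'); cv2.imwrite('pics/w6.png',c['color'])
E
```

```text
[ 0.61495559 -0.25129627  0.25236696] [[-9.978e-01  6.650e-02  1.000e-04]
 [ 6.650e-02  9.978e-01 -1.000e-04]
 [-1.000e-04 -1.000e-04 -1.000e+00]] 0.053170869579170374
```

View pics/w6.png

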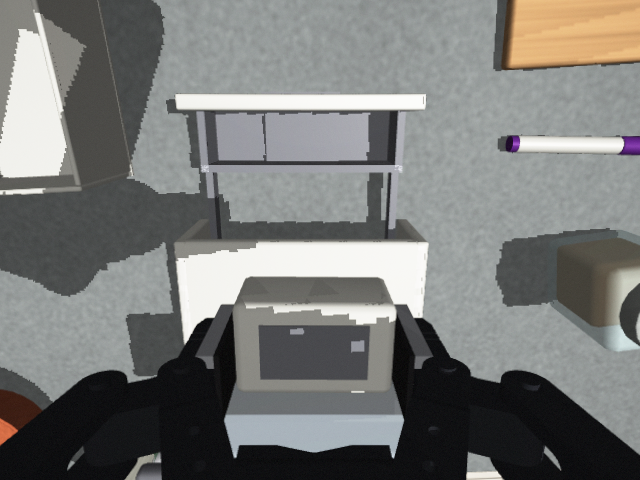

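The drawer is seen from above: panel top edge rows 94–109 (columns 176–425), rear trough wall row 166, seat columns 264–369, and the base edge at row 240; the cartridge is held level.

```bash
python3 - <<'E'
from h import *
c=capture('wrist'); s=read_state()
f=lambda n,p,z:print(n,onz(c,p,z).round(4).tolist(),onz(c,p,z).mean(0).round(4))
f('panel outer',[(176,94.5),(425,94.5)],.056)
f('panel inner',[(177,109),(425,109)],.056)
f('base',[(177,241),(427,241)],.078)
f('rearwall top far',[(202,171),(402,171)],.046)
f('rearwall top near',[(202,165),(402,165)],.046)
f('seat ends',[(264.5,137),(369,137)],.014)
f('grille',[(259,325),(370,325),(370,381),(259,381)],s['ee_pos'][2]+.0145)
f('carttop',[(237,390),(396,390),(396,303),(237,303)],s['ee_pos'][2]+.0145)
print(s['ee_pos'])
E
```

```text
panel outer [[0.5191, -0.3486, 0.056], [0.5314, -0.1621, 0.056]] [ 0.5252 -0.2554  0.056 ]
panel inner [[0.5293, -0.3496, 0.056], [0.5417, -0.1619, 0.056]] [ 0.5355 -0.2558  0.056 ]
base [[0.6268, -0.359, 0.078], [0.6397, -0.1645, 0.078]] [ 0.6333 -0.2617  0.078 ]
rearwall top far [[0.5777, -0.3405, 0.046], [0.5885, -0.1772, 0.046]] [ 0.5831 -0.2589  0.046 ]
rearwall top near [[0.5729, -0.3398, 0.046], [0.5837, -0.1772, 0.046]] [ 0.5783 -0.2585  0.046 ]
seat ends [[0.5554, -0.2906, 0.014], [0.5615, -0.1994, 0.014]] [ 0.5585 -0.245   0.014 ]
grille [[0.6045, -0.2684, 0.2668], [0.6069, -0.2325, 0.2668], [0.6279, -0.2331, 0.2668], [0.6254, -0.2706, 0.2668]] [ 0.6162 -0.2511  0.2668]
carttop [[0.6284, -0.2784, 0.2668], [0.632, -0.2244, 0.2668], [0.5996, -0.224, 0.2668], [0.5963, -0.2746, 0.2668]] [ 0.6141 -0.2503  0.2668]
[ 0.61496037 -0.25142176  0.25234365]
```

Emit:
{"api": "arm_command", "payload": {
  "deltas": [
    {"hand": 0.045,"dx": 0.019,"dy": -0.0035,"dz": 0,"turn": 0},
    {"hand": 0.045,"dx": 0.019,"dy": -0.0035,"dz": 0.02,"turn": 0},
    {"hand": 0.045,"dx": 0.0185,"dy": -0.0034,"dz": 0.03,"turn": 0},
    {"hand": 0.045,"dx": 0,"dy": 0,"dz": 0.035,"turn": 0},
    {"hand": 0.045,"dx": 0,"dy": 0,"dz": 0.035,"turn": 0},
    {"hand": 0.045,"dx": 0,"dy": 0,"dz": 0.03,"turn": 0},
    {"hand": 0.045,"dx": 0,"dy": 0,"dz": 0.02,"turn": 0},
    {"hand": 0.045,"dx": 0,"dy": 0,"dz": 0.007,"turn": 0},
    {"hand": 0.045,"dx": 0,"dy": 0,"dz": 0,"turn": 0},
    {"hand": 0.045,"dx": 0,"dy": 0,"dz": 0,"turn": 0}
  ]
}}

```text
clock: 19.87
ee_pos: [0.5584, -0.2583, 0.0762]
tcp_rot: [0.105, 3.139, -0.001]
contact_force: [0.8, -0.4, -0.1]
gripper_width: 0.0535
grip_force: 37.5
```

```bash
python3 - <<'E'
from h import *
capture('top');capture('top')
c=capture('top');cs=capture('side');s=read_state(); print(s['ee_pos'],s['tcp_rot'])
im=c['color'][165:280,392:497]; b=cv2.resize(im,None,fx=4,fy=4,interpolation=cv2.INTER_CUBIC)
im=cs['color'][265:365,340:440]; d=cv2.resize(im,(380,460),interpolation=cv2.INTER_CUBIC)
cv2.imwrite('pics/z2.png',np.hstack([b,d]))
E
```

```text
[ 0.55934174 -0.25883428  0.07767519] [ 1.04544024e-01  3.13654221e+00 -2.74171270e-03]
```

View pics/z2.png

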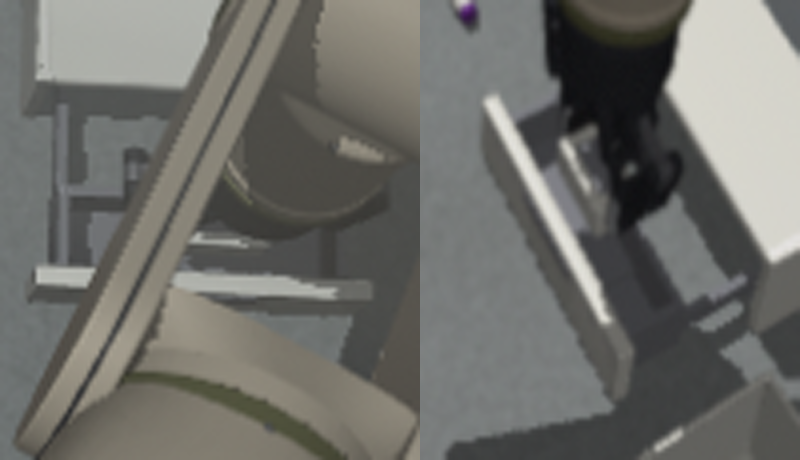

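The side crop shows the cartridge above the trough, between the panel and the rear wall; clear to lower.

Emit:
{"api": "arm_command", "payload": {
  "deltas": [
    {"hand": 0.045,"dx": 0,"dy": 0,"dz": 0.007,"turn": 0},
    {"hand": 0.045,"dx": 0,"dy": 0,"dz": 0.007,"turn": 0},
    {"hand": 0.045,"dx": 0,"dy": 0,"dz": 0.007,"turn": 0},
    {"hand": 0.045,"dx": 0,"dy": 0,"dz": 0.006,"turn": 0},
    {"hand": 0.045,"dx": 0,"dy": 0,"dz": 0.005,"turn": 0},
    {"hand": 0.045,"dx": 0,"dy": 0,"dz": 0.004,"turn": 0},
    {"hand": 0.045,"dx": 0,"dy": 0,"dz": 0.003,"turn": 0},
    {"hand": 0.045,"dx": 0,"dy": 0,"dz": 0.002,"turn": 0},
    {"hand": 0.045,"dx": 0,"dy": 0,"dz": 0,"turn": 0},
    {"hand": 0.045,"dx": 0,"dy": 0,"dz": 0,"turn": 0}
  ]
}}

```text
clock: 20.9
ee_pos: [0.558, -0.2581, 0.0344]
tcp_rot: [0.105, 3.14, -0.0]
contact_force: [-0.3, -0.4, -0.5]
gripper_width: 0.0533
grip_force: 37.5
```

Emit:
{"api": "arm_command", "payload": {
  "deltas": [
    {"hand": 0.045,"dx": 0,"dy": 0,"dz": 0.002,"turn": 0},
    {"hand": 0.045,"dx": 0,"dy": 0,"dz": 0.002,"turn": 0},
    {"hand": 0.045,"dx": 0,"dy": 0,"dz": 0.001,"turn": 0},
    {"hand": 0.045,"dx": 0,"dy": 0,"dz": 0.001,"turn": 0},
    {"hand": 0.045,"dx": 0,"dy": 0,"dz": 0,"turn": 0},
    {"hand": 0.045,"dx": 0,"dy": 0,"dz": 0,"turn": 0},
    {"hand": 0.045,"dx": 0,"dy": 0,"dz": 0,"turn": 0},
    {"hand": 0.045,"dx": 0,"dy": 0,"dz": 0,"turn": 0},
    {"hand": 0.045,"dx": 0,"dy": 0,"dz": 0,"turn": 0},
    {"hand": 0.045,"dx": 0,"dy": 0,"dz": 0,"turn": 0}
  ]
}}

```text
clock: 21.73
ee_pos: [0.558, -0.2581, 0.0284]
tcp_rot: [0.105, 3.14, -0.0]
contact_force: [-0.3, 0.1, 0.1]
gripper_width: 0.0532
grip_force: 37.5
```

Not touching yet; go on in small steps.

Emit:
{"api": "arm_command", "payload": {
  "deltas": [
    {"hand": 0.045,"dx": 0,"dy": 0,"dz": 0.0005,"turn": 0},
    {"hand": 0.045,"dx": 0,"dy": 0,"dz": 0.0005,"turn": 0},
    {"hand": 0.045,"dx": 0,"dy": 0,"dz": 0.0005,"turn": 0},
    {"hand": 0.045,"dx": 0,"dy": 0,"dz": 0.0005,"turn": 0},
    {"hand": 0.045,"dx": 0,"dy": 0,"dz": 0,"turn": 0},
    {"hand": 0.045,"dx": 0,"dy": 0,"dz": 0,"turn": 0},
    {"hand": 0.045,"dx": 0,"dy": 0,"dz": 0,"turn": 0},
    {"hand": 0.045,"dx": 0,"dy": 0,"dz": 0,"turn": 0},
    {"hand": 0.045,"dx": 0,"dy": 0,"dz": 0,"turn": 0},
    {"hand": 0.045,"dx": 0,"dy": 0,"dz": 0,"turn": 0}
  ]
}}

```text
clock: 22.57
ee_pos: [0.5589, -0.2582, 0.0276]
tcp_rot: [0.105, 3.138, -0.001]
contact_force: [-1.4, 1.1, 6.2]
gripper_width: 0.0532
grip_force: 38.3
```

Emit:
{"api": "arm_command", "payload": {
  "deltas": [
    {"hand": 0.055,"dx": 0,"dy": 0,"dz": 0,"turn": 0},
    {"hand": 0.065,"dx": 0,"dy": 0,"dz": 0,"turn": 0},
    {"hand": 0.075,"dx": 0,"dy": 0,"dz": 0,"turn": 0},
    {"hand": 0.08,"dx": 0,"dy": 0,"dz": 0,"turn": 0},
    {"hand": 0.08,"dx": 0,"dy": 0,"dz": -0.005,"turn": 0},
    {"hand": 0.08,"dx": 0,"dy": 0,"dz": -0.02,"turn": 0},
    {"hand": 0.08,"dx": 0,"dy": 0,"dz": -0.04,"turn": 0},
    {"hand": 0.08,"dx": 0,"dy": 0,"dz": -0.04,"turn": 0},
    {"hand": 0.08,"dx": 0,"dy": 0,"dz": -0.04,"turn": 0},
    {"hand": 0.08,"dx": 0,"dy": 0,"dz": 0,"turn": 0}
  ]
}}

```text
clock: 23.4
ee_pos: [0.5623, -0.2606, 0.1825]
tcp_rot: [0.104, 3.127, -0.011]
contact_force: [1.6, -0.7, 2.1]
gripper_width: 0.0802
grip_force: 0.0
```

Emit:
{"api": "arm_command", "payload": {
  "deltas": [
    {"hand": 0.06,"dx": 0.03,"dy": 0,"dz": 0,"turn": 0},
    {"hand": 0.04,"dx": 0.03,"dy": 0,"dz": 0,"turn": 0},
    {"hand": 0.02,"dx": 0.03,"dy": 0,"dz": 0,"turn": 0},
    {"hand": 0,"dx": 0,"dy": 0,"dz": 0,"turn": 0},
    {"hand": 0,"dx": 0,"dy": 0,"dz": 0,"turn": 0},
    {"hand": 0,"dx": 0,"dy": 0,"dz": 0,"turn": 0},
    {"hand": 0,"dx": 0,"dy": 0,"dz": 0,"turn": 0},
    {"hand": 0,"dx": 0,"dy": 0,"dz": 0,"turn": 0},
    {"hand": 0,"dx": 0,"dy": 0,"dz": 0,"turn": 0},
    {"hand": 0,"dx": 0,"dy": 0,"dz": 0,"turn": 0}
  ]
}}

```text
clock: 24.23
ee_pos: [0.4686, -0.252, 0.1712]
tcp_rot: [-0.104, -3.14, -0.0]
contact_force: [-0.4, 0.1, -0.4]
gripper_width: -0.0002
grip_force: 0.0
```

```bash
python3 - <<'E'
from h import *
s=read_state(); print(s['ee_pos'],s['tcp_rot'])
c=capture('side'); cv2.imwrite('pics/s2.png',np.hstack([cv2.resize(c['color'][260:360,340:440],(480,480),interpolation=cv2.INTER_CUBIC)]))
# expected outline of the cartridge top if seated in the middle, in the side crop
u=np.array([.9978,-.0665,0]);v=np.array([.0665,.9978,0]);o=np.array([.558,-.258,.042])
print(((proj(c,[o+a*u*.017+b*v*.027 for a,b in((-1,-1),(-1,1),(1,1),(1,-1))])-[340,260])*4.8).round())
E
```

```text
[ 0.4685829  -0.25203697  0.17124878] [-1.04038617e-01 -3.13982080e+00 -1.12331248e-04]
[[215. 293.]
 [165. 217.]
 [218. 194.]
 [269. 269.]]
```

View pics/s2.png

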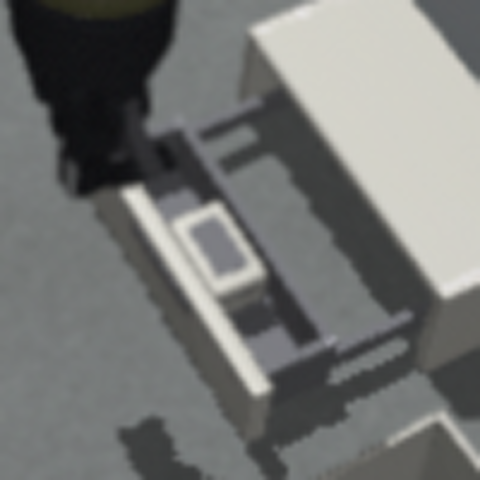

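The side crop shows the cartridge flat on its seat, with its outline within about 2 px of where the middle of the seat should put it. Now to push the drawer with closed fingers.

Emit:
{"api": "arm_command", "payload": {
  "deltas": [
    {"hand": 0,"dx": 0,"dy": 0,"dz": 0.03,"turn": 0},
    {"hand": 0,"dx": 0,"dy": 0,"dz": 0.035,"turn": 0},
    {"hand": 0,"dx": 0,"dy": 0,"dz": 0.035,"turn": 0},
    {"hand": 0,"dx": 0,"dy": 0,"dz": 0.029,"turn": 0},
    {"hand": 0,"dx": -0.01,"dy": 0,"dz": 0,"turn": 0},
    {"hand": 0,"dx": -0.015,"dy": 0,"dz": 0,"turn": 0},
    {"hand": 0,"dx": -0.01,"dy": 0,"dz": 0,"turn": 0},
    {"hand": 0,"dx": -0.004,"dy": 0,"dz": 0,"turn": 0},
    {"hand": 0,"dx": -0.003,"dy": 0,"dz": 0,"turn": 0},
    {"hand": 0,"dx": -0.003,"dy": 0,"dz": 0,"turn": 0}
  ]
}}

```text
clock: 25.12
ee_pos: [0.513, -0.255, 0.0422]
tcp_rot: [-0.104, -3.139, -0.0]
contact_force: [-2.1, 0.1, -0.1]
gripper_width: 0.0
grip_force: 2.5
```

Emit:
{"api": "arm_command", "payload": {
  "deltas": [
    {"hand": 0,"dx": -0.003,"dy": 0,"dz": 0,"turn": 0},
    {"hand": 0,"dx": -0.003,"dy": 0,"dz": 0,"turn": 0},
    {"hand": 0,"dx": -0.004,"dy": 0,"dz": 0,"turn": 0},
    {"hand": 0,"dx": -0.005,"dy": 0,"dz": 0,"turn": 0},
    {"hand": 0,"dx": -0.006,"dy": 0,"dz": 0,"turn": 0},
    {"hand": 0,"dx": -0.006,"dy": 0,"dz": 0,"turn": 0},
    {"hand": 0,"dx": -0.006,"dy": 0,"dz": 0,"turn": 0},
    {"hand": 0,"dx": -0.006,"dy": 0,"dz": 0,"turn": 0},
    {"hand": 0,"dx": -0.006,"dy": 0,"dz": 0,"turn": 0},
    {"hand": 0,"dx": -0.006,"dy": 0,"dz": 0,"turn": 0}
  ]
}}

```text
clock: 25.95
ee_pos: [0.5645, -0.2584, 0.0422]
tcp_rot: [-0.105, -3.14, -0.0]
contact_force: [-2.0, 0.9, -0.6]
gripper_width: -0.0002
grip_force: 0.7
```

Emit:
{"api": "arm_command", "payload": {
  "deltas": [
    {"hand": 0,"dx": -0.005,"dy": 0,"dz": 0,"turn": 0},
    {"hand": 0,"dx": -0.005,"dy": 0,"dz": 0,"turn": 0},
    {"hand": 0,"dx": -0.004,"dy": 0,"dz": 0,"turn": 0},
    {"hand": 0,"dx": -0.004,"dy": 0,"dz": 0,"turn": 0},
    {"hand": 0,"dx": -0.003,"dy": 0,"dz": 0,"turn": 0},
    {"hand": 0,"dx": -0.003,"dy": 0,"dz": 0,"turn": 0},
    {"hand": 0,"dx": -0.003,"dy": 0,"dz": 0,"turn": 0},
    {"hand": 0,"dx": -0.003,"dy": 0,"dz": 0,"turn": 0},
    {"hand": 0,"dx": -0.002,"dy": 0,"dz": 0,"turn": 0},
    {"hand": 0,"dx": 0,"dy": 0,"dz": 0,"turn": 0}
  ]
}}

```text
clock: 26.78
ee_pos: [0.5964, -0.2607, 0.0425]
tcp_rot: [0.105, 3.139, -0.001]
contact_force: [0.7, -0.3, -1.2]
gripper_width: -0.0002
grip_force: 0.0
```

Emit:
{"api": "arm_command", "payload": {
  "deltas": [
    {"hand": 0,"dx": -0.002,"dy": 0,"dz": 0,"turn": 0},
    {"hand": 0,"dx": -0.002,"dy": 0,"dz": 0,"turn": 0},
    {"hand": 0,"dx": -0.002,"dy": 0,"dz": 0,"turn": 0},
    {"hand": 0,"dx": -0.002,"dy": 0,"dz": 0,"turn": 0},
    {"hand": 0,"dx": -0.002,"dy": 0,"dz": 0,"turn": 0},
    {"hand": 0,"dx": -0.002,"dy": 0,"dz": 0,"turn": 0},
    {"hand": 0,"dx": 0,"dy": 0,"dz": 0,"turn": 0},
    {"hand": 0,"dx": 0,"dy": 0,"dz": 0,"turn": 0},
    {"hand": 0,"dx": 0,"dy": 0,"dz": 0,"turn": 0},
    {"hand": 0,"dx": 0,"dy": 0,"dz": 0,"turn": 0}
  ]
}}

```text
clock: 27.62
ee_pos: [0.6079, -0.2614, 0.0423]
tcp_rot: [0.105, 3.139, -0.0]
contact_force: [0.6, -0.2, 0.4]
gripper_width: 0.0002
grip_force: 0.0
```

Emit:
{"api": "arm_command", "payload": {
  "deltas": [
    {"hand": 0,"dx": -0.001,"dy": 0,"dz": 0,"turn": 0},
    {"hand": 0,"dx": -0.001,"dy": 0,"dz": 0,"turn": 0},
    {"hand": 0,"dx": -0.001,"dy": 0,"dz": 0,"turn": 0},
    {"hand": 0,"dx": -0.001,"dy": 0,"dz": 0,"turn": 0},
    {"hand": 0,"dx": 0,"dy": 0,"dz": 0,"turn": 0},
    {"hand": 0,"dx": 0,"dy": 0,"dz": 0,"turn": 0},
    {"hand": 0,"dx": 0,"dy": 0,"dz": 0,"turn": 0},
    {"hand": 0,"dx": 0,"dy": 0,"dz": 0,"turn": 0},
    {"hand": 0,"dx": 0,"dy": 0,"dz": 0,"turn": 0},
    {"hand": 0,"dx": 0,"dy": 0,"dz": 0,"turn": 0}
  ]
}}

```text
clock: 28.45
ee_pos: [0.6098, -0.2615, 0.0422]
tcp_rot: [-0.105, -3.136, -0.001]
contact_force: [-12.0, 1.4, 8.6]
gripper_width: 0.0002
grip_force: 6.0
```

Emit:
{"api": "arm_command", "payload": {
  "deltas": [
    {"hand": 0,"dx": 0.005,"dy": 0,"dz": 0,"turn": 0},
    {"hand": 0,"dx": 0.02,"dy": 0,"dz": 0,"turn": 0},
    {"hand": 0,"dx": 0.03,"dy": 0,"dz": 0,"turn": 0},
    {"hand": 0,"dx": 0.02,"dy": 0,"dz": -0.03,"turn": 0},
    {"hand": 0,"dx": 0,"dy": 0,"dz": -0.04,"turn": 0},
    {"hand": 0,"dx": 0,"dy": 0,"dz": -0.04,"turn": 0},
    {"hand": 0,"dx": 0,"dy": 0,"dz": -0.04,"turn": 0},
    {"hand": 0,"dx": 0,"dy": 0,"dz": -0.03,"turn": 0},
    {"hand": 0,"dx": 0,"dy": 0,"dz": 0,"turn": 0},
    {"hand": 0,"dx": 0,"dy": 0,"dz": 0,"turn": 0}
  ]
}}

```text
clock: 29.28
ee_pos: [0.5386, -0.2575, 0.2257]
tcp_rot: [0.104, 3.134, -0.005]
contact_force: [0.3, 0.1, -0.2]
gripper_width: 0.0004
grip_force: 0.0
```

Emit:
{"api": "arm_command", "payload": {
  "deltas": [
    {"hand": 0,"dx": -0.03,"dy": 0,"dz": 0,"turn": 0},
    {"hand": 0,"dx": -0.03,"dy": 0,"dz": 0,"turn": 0},
    {"hand": 0,"dx": 0,"dy": 0,"dz": 0,"turn": 0},
    {"hand": 0,"dx": 0,"dy": 0,"dz": 0,"turn": 0},
    {"hand": 0,"dx": 0,"dy": 0,"dz": 0,"turn": 0},
    {"hand": 0,"dx": 0,"dy": 0,"dz": 0,"turn": 0},
    {"hand": 0,"dx": 0,"dy": 0,"dz": 0,"turn": 0},
    {"hand": 0,"dx": 0,"dy": 0,"dz": 0,"turn": 0},
    {"hand": 0,"dx": 0,"dy": 0,"dz": 0,"turn": 0},
    {"hand": 0,"dx": 0,"dy": 0,"dz": 0,"turn": 0}
  ]
}}

```text
clock: 30.12
ee_pos: [0.5967, -0.2608, 0.2228]
tcp_rot: [0.105, 3.139, -0.001]
contact_force: [-0.6, 0.2, 0.1]
gripper_width: 0.0003
grip_force: 0.0
```

```bash
python3 - <<'E'
from h import *
s=read_state(); print(s['ee_pos'])
c=capture('wrist'); im=c['color'].copy()
u=np.array([.9978,-.0665,0]);b=np.array([.6333,-.2617,0]);z=np.array([0,0,1])
print('expected rows: panel outer top edge if home / base top edge',proj(c,[b-.012*u+.056*z,b+.078*z]).round(1))
cv2.imwrite('pics/w7.png',im)
E
```

```text
[ 0.59665375 -0.26076234  0.22280305]
expected rows: panel outer top edge if home / base top edge [[315.8 250.8]
 [315.9 275.9]]
```

View pics/w7.png

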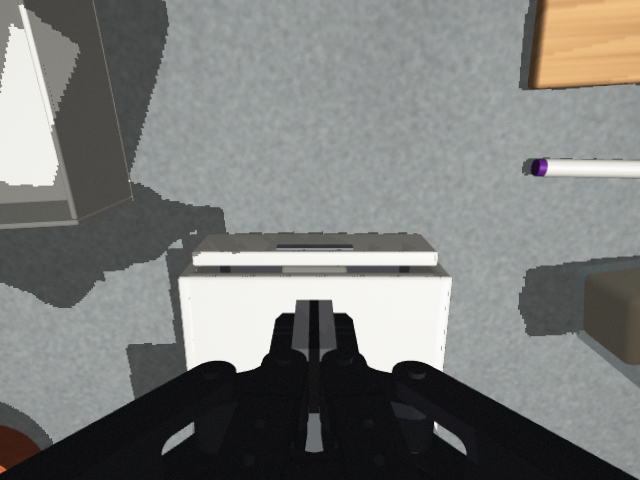

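The panel's outer top edge is at row 251, where 250.8 is expected for a drawer fully home. The cartridge shows through the opening, centred at column 314, and the robot is clear.

```bash
python3 -c "
from plant import *
print(sign_off())"
```

```text
the job is handed in; nothing more can be done
None
```

The job is handed in, but no verdict came back. By my measurements the cartridge is centred on its seat, the drawer is home to within about 1.5 mm, the fin is back home, and I saw no sign of any bystander being touched.

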